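Switch off the fuse unit and pop its push-push hatch

TASK

Two grey units with black hatches stand on the bench. On the one with the rocker switch, first switch it off by pressing down the raised, ribbed end of the rocker; then press the front of its hatch in once and let go, so that the push-push latch releases and the hatch springs up, and leave it standing open. Only touch and press with the fingertips: lift nothing, do not shift the units or the things round them, do not push the open hatch down again, and leave the other unit's hatch shut.

Things in the scene. Friction and masses are not known exactly. Their poses are not given: they have to be found in the camera images.
- fuse_box: The unit to work on: loose grey housing, 155 long (x; a 10 mm cable gland sticks out behind) x 110 wide (y) x 64 mm high (raised rocker end 74 mm), about 0.9 kg, on rubber feet. Origin at the middle of its underside; its own -x is the front (hatch side), z up. It has the rocker switch on its rear half.
- fuse_hatch (a joint): Hatch of the fuse unit, rad: 0 shut and latched, about -0.1 pressed fully in, 1.0 fully open (sprung open). A black plate 74 (x) x 98 (y) x 4 mm over the front half of the top, hinged along the unit's y, 5 mm behind its origin, 58 mm above the bench. When it pops, its front edge swings up and back, rising about 65 mm, behind the withdrawing finger, within 1.5 s.
- fuse_press (a point): Where to press the hatch: middle of the ribs on its top face near the front edge (64 mm above the bench while shut), 17 mm behind that edge. Moves with the hatch. Pressed in here to the stop (about 6 mm; 1 to 2 N on the way) and let go, the latch releases. Pushing the open hatch right down would latch it again.
- fuse_rocker (a joint): Rocker switch of the fuse unit, in rad: 0.2 on (as at the start), -0.2 off. It stays where it is left. A black paddle 30 (x) x 50 (y) mm that rocks about the unit's x axis, 45 mm behind the unit's origin and 68 mm above the bench; takes 1 to 4 N, less near its end.
- fuse_off_end (a point): Where to press the rocker to switch off: on top of its raised, ribbed end (the unit's +y end), 18 mm from the rocker's axis; it goes down about 7 mm to the stop. Moves with the rocker.
- spare_box: The other unit, to be left alone: same housing and hatch, but no rocker: its rear half is plain. Origin at the middle of its underside, same axes.
- spare_hatch (a joint): Hatch of the other unit, in rad: 0 shut; it has the same latch.
- elec_tape: Bystander: black roll of electrical tape, 62 x 60 x 19 mm, lying flat. Origin at the middle of its underside.
- flux_bottle: Bystander: small brown dropper bottle, 33 mm across and 102 mm high, standing. Origin at the middle of its underside.
- red_driver: Bystander: red-handled screwdriver 146 mm long, lying. Origin at the middle of its underside.
There are look-alikes about, which are no part of the job. Leave any turquoise look-alike of the fuse_box alone.

How it is judged:
By the outcome, as a careful person would: the job done as asked, in the order asked, and still so for the second after the job is handed in, with the robot touching nothing.
It also fails if it takes over 40 s, if anything falls off the work surface, if the arm or the gripper's body presses on something with over 40 N, if the wrist force passes 120 N, or if a joint passes its speed limit or range.

ROBOT

A 6-joint arm with a two-finger parallel gripper is mounted at the origin on a cart in front of the work surface, level with it; the furniture and walls round the work are solid. World frame = base frame: x ahead of the robot, y to its left, z up, the work surface at z = 0. Lengths are in mm, angles in rad, forces in N, time in s.
With the tool pointing down it reaches from about 350 to 975 mm from the base axis. Payload 7.1 kg.
Tool frame: the origin (TCP) lies midway between the tips of the shut fingers; the grasp point (between the pads) lies 19 mm behind it; z points along the fingers, x is the direction in which the jaws open and shut, and the axes are right-handed (so a half turn about z gives the same grasp; the last joint's range is limited). The gripper opens to 88 mm and grips with 3 to 60 N. Pads are 20 mm wide; open, the fingers measure 115 mm over their backs; the gripper's body (75 mm by 178 mm) begins 61 mm behind the grasp point.
Start: joints at [-1.368, 0.423, 1.63, -0, 1.089, -0.019], TCP at [137.511, -609.668, 222.675] pointing down, gripper open.
Joint ranges: [-3, 3], [-0.9, 2.11], [0.09, 2.58], [-1.31, 4.45], [0.11, 2.69], [-2.54, 2.54]. Speed limits (rad/s): [2.39, 2.39, 3.01, 3.14, 3.14, 3.14].

INTERFACE

Orientations are given as a rotation vector (axis times angle).
In Python, from workcell import telemetry, imaging, ticket gives the robot as it stands.
- The arm moves only by the tool jog_arm, never from a script. Its arguments are lists of equal length, an entry for each row: "travel": the shift along the world's x, y, z in units of 400 mm (1.0 is 400 mm), a list of three; "dr": the turn, a rotation vector about the world's x, y, z in units of 90 degrees (1.0 is 90 degrees), a list of three. In form: {"travel": [[tx, ty, tz], ...], "dr": [[wx, wy, wz], ...]}. A call has exactly 10 rows; each row is the pose to reach, as a shift and turn from the pose measured when the call began; what a row does not reach only later rows make up. A row lasts 1/10 s, in which the tool goes at most 50 mm and 8.59 degrees, less where a joint would pass 70% of its speed; a pose out of reach is approached as far as the arm can. A call with a number of a shift or a turn outside -1 to 1 is refused whole. A call with a gripper value outside its range is refused whole. "hand" is the opening, from -1 (shut) to 1 (fully open), set as the call begins (left out, the last holds). The fingers move at their own pace and stop on an object; the grip force is fixed at half the most. Time passes only in rows, so rows that repeat a pose let the fingers close, or fill a call up. It gives the time, the measured TCP pose, the force and the opening at its end, in the units of the state.
- telemetry.get_obs(): the state, without advancing time (a new reading comes with each control period).
- imaging.get_image(name): name is "scene" or "side" or "wrist"; returns a dict with "pixels" (384x512x3 uint8, red, green, blue), "range_z" (384x512 float32, mm along the optical axis (not along the pixel's ray), 0 where there is no reading), "fx", "fy", "cx", "cy" (pixels), "extrinsics" (4x4, takes a point from world to camera coordinates). Camera axes: x right, y down, z forward; pixel columns grow to the right and rows downward; lengths in mm; the calibration is good to about 2 mm. A picture is of the moment at which its call begins.
- ticket.close_job(): hands the job in, once; it reports no verdict.
The state is a dict: "t": time; "qpos": joint angles; "qvel": joint speeds; "joint_torque": joint torques, N m; "ee_pos": TCP position; "orientation": TCP orientation; "ft_force": force on the tool from outside, world axes, zero at the start; "moment": the same for the moment, N m; "width": finger opening in mm.
Only numpy, scipy, OpenCV 4.12 (cv2) and the standard library are available. Lean on these libraries where they do the work, as an engineer would, in place of code of your own. Each camera call takes 0.05 s, during which the arm holds its last target. There are 200 camera calls.

## Working session

There is one attempt and no reset: what is moved stays moved. The work goes in short steps, Python scripts to look and compute and a tool call to move; the robot and the scene stay as the last step left them, time stands still between calls to the robot, and variables do not carry over. Pictures are saved under pics/ and viewed, about 8 in all and at most 12, crops included, and the job is handed in when it is done.

Besides the shell and the picture viewer there is one more tool, called after ">>>" as name(argument=value, ...) on one line, values as JSON. jog_arm: Moves the arm, as the interface text tells. Its arguments: {"type":"object","properties":{"travel":{"type":"array"},"dr":{"type":"array"},"hand":{"type":"number"}},"required":["travel","dr"]}

```bash
mkdir -p pics; cat > h.py <<'E'
import numpy as np, cv2
from workcell import telemetry, imaging, ticket
def grab(n,tag):
    d=imaging.get_image(n); np.savez(f'{tag}.npz',**d)
    cv2.imwrite(f'pics/{tag}.png',d['pixels'][:,:,::-1]); return d
def load(tag): return dict(np.load(f'{tag}.npz'))
def world(d,u,v,z=None):
    """pixel -> world by depth, or onto plane height z"""
    E=d['extrinsics'];R=E[:3,:3];c=-R.T@E[:3,3]
    r=R.T@np.array([(u-d['cx'])/d['fx'],(v-d['cy'])/d['fy'],1.])
    return c+r*(d['range_z'][int(round(v)),int(round(u))] if z is None else (z-c[2])/r[2])
def cloud(d):
    E=d['extrinsics'];R=E[:3,:3];c=-R.T@E[:3,3]
    v,u=np.mgrid[:384,:512]
    r=np.dstack([(u-d['cx'])/d['fx'],(v-d['cy'])/d['fy'],np.ones(u.shape)])
    return (r*d['range_z'][...,None])@R+c
E
python3 - <<'E'
from h import *
a=grab('scene','s1');b=grab('side','d1')
cv2.imwrite('pics/both.png',np.vstack([a['pixels'],b['pixels']])[:,:,::-1][:, :])
o=telemetry.get_obs();print(o)
for d in(a,b):
    E=d['extrinsics'];print(-E[:3,:3].T@E[:3,3],E[2,:3],d['fx'])
E
```

```text
{'t': 0.1, 'qpos': array([-1.36796114e+00,  4.23751291e-01,  1.63063095e+00,  2.08827296e-05,
        1.08861932e+00, -1.90089642e-02]), 'qvel': array([ 3.37202652e-04, -5.78033142e-04, -4.16769071e-03,  7.62974692e-05,
       -1.97171097e-04, -6.14753762e-04]), 'joint_torque': array([-6.27737918e-04, -5.45615458e+01, -2.74323767e+01,  6.44977251e-02,
        1.88694312e-02, -2.60114933e-05]), 'ee_pos': array([ 137.43818856, -609.16652398,  221.98081379]), 'orientation': array([-2.45296705e+00,  1.96132788e+00,  1.68286537e-03]), 'ft_force': array([ 0.5020246 , -0.00143769, -0.47687862]), 'moment': array([-0.02772584,  0.01182328,  0.05852411]), 'width': 87.82683692026006}
[-64.61282037 479.99435888 499.25726986] [ 0.71269046 -0.50669852 -0.48510711] 394.03249470676514
[ 580.65193558 -739.04233606  756.29693793] [-0.01506041  0.7496571  -0.66165506] 364.52424862941837
```

View pics/s1.png

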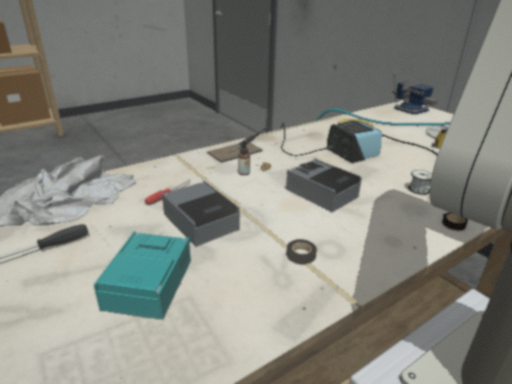

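View pics/d1.png

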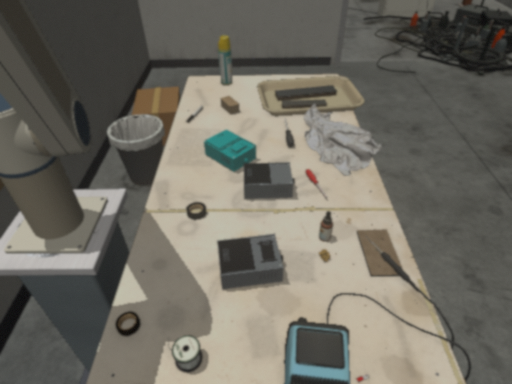

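Two grey candidates: A at scene (201,212) / side (268,180), and B at scene (323,184) / side (250,262). The turquoise box is the decoy. I'll enlarge both to find the rocker.

```bash
python3 - <<'E'
from h import *
a=load('s1');b=load('d1')
c=lambda d,x,y:cv2.convertScaleAbs(cv2.resize(d['pixels'][y:y+75,x:x+100,::-1],(400,300),interpolation=cv2.INTER_CUBIC),alpha=1.6)
cv2.imwrite('pics/crop.png',np.vstack([np.hstack([c(a,150,172),c(a,275,147)]),np.hstack([c(b,220,145),c(b,205,225)])]))
P=cloud(b)
for x,y in [(250,262),(268,180)]:
    m=np.zeros((384,512),bool);m[y-38:y+38,x-50:x+50]=1
    m&=(P[...,2]>45)&(P[...,2]<85)&(np.ptp(b['pixels'].astype(int),axis=2)<30)
    Q=P[m];t=Q[(Q[:,2]>50)]
    print(len(t),t.mean(0),np.percentile(t[:,2],[5,50,95]),cv2.minAreaRect(t[:,:2].astype(np.float32)))
E
```

```text
2236 [ 557.29823779 -171.35167169   61.94558994] [55.30287099 63.25230605 68.20990208] ((556.2183837890625, -164.6308135986328), (150.3544158935547, 112.56265258789062), 8.483545303344727)
1157 [609.49982808 147.60882466  60.36014042] [54.11800588 59.88044898 66.12647953] ((609.1798706054688, 211.84400939941406), (147.90509033203125, 236.07928466796875), 1.0688304901123047)
```

View pics/crop.png

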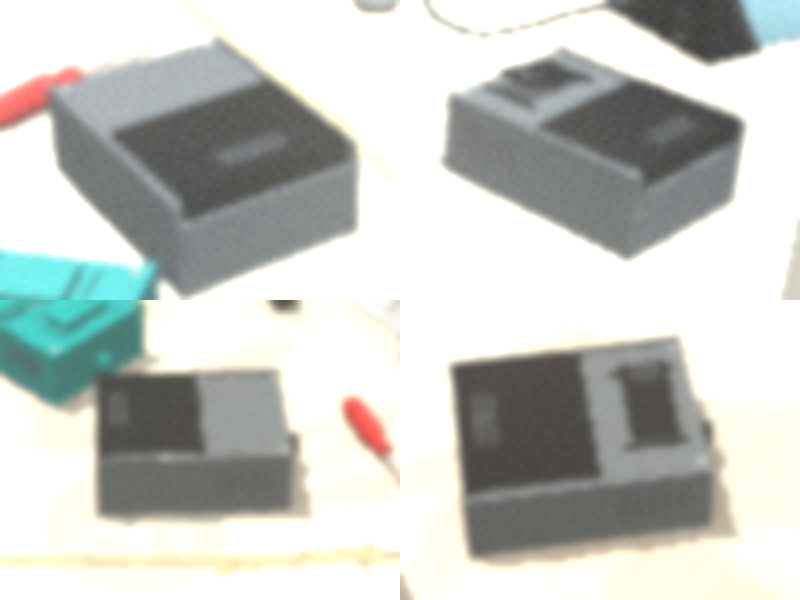

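B, at scene (323,184) and side (250,262), has the ribbed rocker on its rear half. A's rear half is plain, so B is the fuse_box. It sits at about (556,-165) with yaw about 8.5°, and its top measured 63 mm against 64 mm given. I'll move over it with the fingers shut.

>>> jog_arm(travel=[[0.08,0.08,0.1],[0.18,0.18,0.15],[0.27,0.27,0.2],[0.36,0.36,0.2],[0.45,0.45,0.2],[0.54,0.54,0.2],[0.63,0.63,0.2],[0.72,0.72,0.2],[0.81,0.81,0.2],[0.9,0.9,0.2]], dr=[[0,0,0.09],[0,0,0.18],[0,0,0.27],[0,0,0.36],[0,0,0.45],[0,0,0.54],[0,0,0.63],[0,0,0.72],[0,0,0.81],[0,0,0.9]], hand=-1)

```text
t: 1.1
ee_pos: [477.7, -268.1, 301.8]
orientation: [-3.14, -0.111, 0.003]
ft_force: [0.7, -1.1, 0.2]
width: 11.7
```

>>> jog_arm(travel=[[0.05,0.08,0],[0.1,0.15,-0.03],[0.13,0.2,-0.05],[0.13,0.22,-0.05],[0.13,0.22,-0.05],[0.13,0.22,-0.05],[0.13,0.22,-0.05],[0.13,0.22,-0.05],[0.13,0.22,-0.05],[0.13,0.22,-0.05]], dr=[[0,0,0.02],[0,0,0.05],[0,0,0.05],[0,0,0.05],[0,0,0.05],[0,0,0.05],[0,0,0.05],[0,0,0.05],[0,0,0.05],[0,0,0.05]])

```text
t: 2.1
ee_pos: [529.5, -180.6, 282.0]
orientation: [3.133, 0.233, -0.002]
ft_force: [1.7, -0.7, -0.2]
width: 0.8
```

```bash
python3 - <<'E'
from h import *
d=grab('wrist','w1');o=telemetry.get_obs();print(o['ee_pos'],o['orientation'],o['ft_force'],o['width'])
E=d['extrinsics'];print(-E[:3,:3].T@E[:3,3],E[2,:3],d['fx'])
cv2.imwrite('pics/w1b.png',cv2.convertScaleAbs(d['pixels'][:,:,::-1],alpha=1.6))
P=cloud(d)
m=(P[...,2]>58)&(P[...,2]<80)&(P[...,0]>440)&(P[...,0]<680)&(P[...,1]>-260)&(P[...,1]<-70)
print(cv2.minAreaRect(P[m][:,:2].astype(np.float32)),np.percentile(P[m][:,2],[5,50,95]))
E
```

```text
[ 529.57942817 -180.44516205  281.94837191] [ 3.13283371e+00  2.33115963e-01 -2.31738190e-03] [ 0.5940264  -0.33609538 -1.2537596 ] 0.46681988725062296
[ 518.51870866 -102.52457112  444.12382659] [ 0.04137683 -0.28049209 -0.9589641 ] 270.2395937491629
((554.0595703125, -163.00624084472656), (149.64381408691406, 110.05411529541016), 8.43902587890625) [58.53511753 64.2660034  69.38456207]
```

View pics/w1b.png

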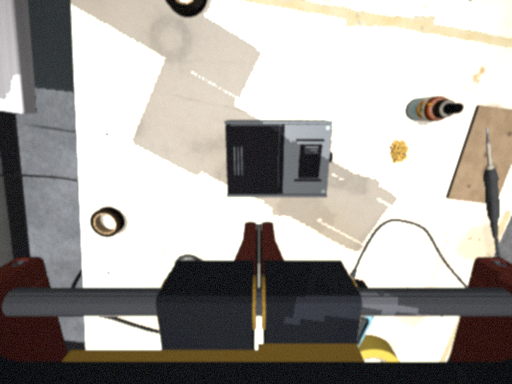

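The wrist view shows the unit square in the image. Its hatch ribs are at (238,160), the rocker is at about (310,160), and the rocker's ribbed end is at the top, (310,147), which is +y. I'll measure both points from their edges and check them against the box dimensions.

```bash
python3 - <<'E'
from h import *
d=load('w1');g=cv2.cvtColor(d['pixels'],cv2.COLOR_RGB2GRAY)
box=g[112:204,218:340]
cv2.imwrite('pics/w1z.png',cv2.convertScaleAbs(cv2.resize(box,None,fx=6,fy=6,interpolation=cv2.INTER_CUBIC),alpha=1.8))
c,s=np.cos(.1473),np.sin(.1473);R=np.array([[c,-s],[s,c]])
m=((g<22)*255).astype(np.uint8);m[:112]=0;m[204:]=0;m[:,:218]=0;m[:,340:]=0
n,l,st,ce=cv2.connectedComponentsWithStats(m)
for i in range(1,n):
    if st[i,4]>60: x,y,w,h,a=st[i];print(st[i],ce[i],world(d,x+w/2-.5,y+h/2-.5,62)[:2])
# top outline at z=64: centre -> world
q=((g<110)*255).astype(np.uint8)
for v in (130,160,185): print(v,''.join(f'{k:4d}' for k in g[v,222:336:2]))
for u in (240,292,310): print(u,''.join(f'{k:4d}' for k in g[114:204:2,u]))
E
```

```text
[ 227  125   56   68 2675] [255.71738318 159.15327103] [ 521.76247193 -164.28355243]
[299 146  21  31 428] [308.51168224 164.32943925] [ 599.04157221 -156.3454784 ]
130  136 120  38  18  17  14  17  21  18  16  24  19  22  20  19  23  12  21  23  13  16  11  19  20  17  19  27  29  31  30  29  72 119 118 118 117 116 115 117 116 115 113 115 115 113 113 113 111 112 110 112 111 120 122 111 149 187
160  129 129  76  18  19  21  51  33  45  31  43  17  19  16  22  16  20  19  15  17  16  16  19  23  17  22  21  17  32  12  18  65  72  73  75  73  74  73  53  14  17  18  11  18  12   9  18  13  16  46  70  71  71  67  39 126 181
185  191 186 164  47  17  19  15  17  18  16  15  22  21  12  20  21  19  14  20  17  17  21  14  16  11  14  16  13  25  17  41  73  72  73  73  73  73  74  74  73  73  73  72  74  72  71  73  72  72  72  73  69  80 115 123 121 117
240  137 138 133  82  68  61  31  15  16  17  23  18  20  21  18  15  30  39  38  43  39  37  38  31  34  34  38  36  34  29  28  19  21  17  17  21  24  23  21  22  51 111 191 201 200
292  200 199 191 124 104 100 119 118 117 115 117 116 116 107  83  71  74  74  77  73  72  73  74  73  74  74  74  72  73  73  75  73  73  73  74  74  72  74  74  71  61  83 115 122 124
310  199 199 193 129 103  95 111 112 113 113 113 114  92  48 100  60  62  57  49  38  27  10  11  12  15  15  17  20   9  15  19  21  33  31  67  73  70  71  70  69  61  83 118 123 121
```

View pics/w1z.png

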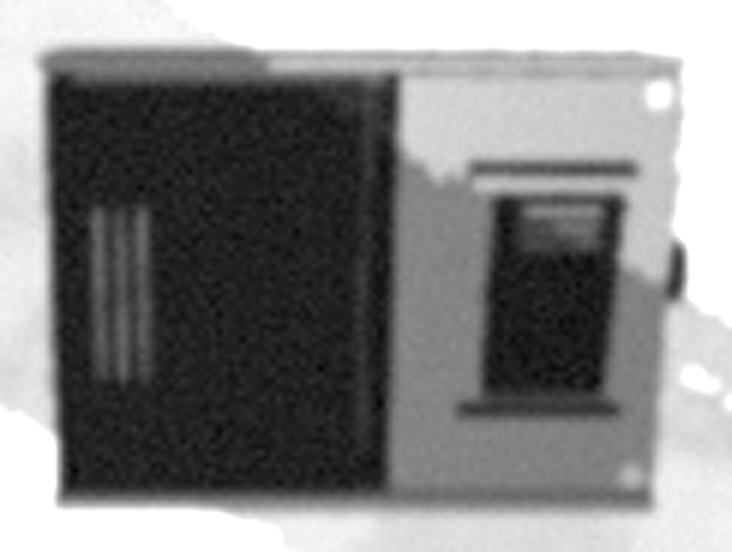

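```bash
python3 - <<'E'
from h import *
d=load('w1');yaw=np.radians(8.5);c,s=np.cos(yaw),np.sin(yaw);R=np.array([[c,-s],[s,c]])
def f(n,zx,zy,z,loc):
    u,v=zx/6+218-.42,zy/6+112-.42
    w=world(d,u,v,z)[:2];print(n,w.round(1),'depth',world(d,u,v).round(1),'origin',(w-R@loc).round(1))
f('press',122,293,64,[-52,0]);f('off_end',562,228,73,[45,18])
f('FL',48,70,62,[-72,49]);
f('hatchFL',52,78,62,[-69,49]);f('hatchFR',62,492,62,[-69,-49]);f('hatchRL',398,76,62,[5,49]);f('hatchRR',386,490,62,[5,-49])
f('boxRL',682,68,64,[77.5,55]);f('boxRR',652,500,64,[77.5,-55])
a=load('s1');b=load('d1')
u=lambda x,y,ox,oy:(x/4+ox-.38,y/4+oy-.38)
print(world(a,*u(270,128,275,147)  if 0 else u(672-400,128,275,147),64),world(b,*u(485-400,420-300,205,225),64), 'press from scene, side')
print(world(a,*u(535-400,97,275,147),73), world(b,*u(645-400,370-300,205,225),73),'off end')
E
```

```text
press [ 498.9 -170.1] depth [ 499.  -169.8   65.8] origin [ 550.3 -162.4]
off_end [ 596.6 -138.9] depth [ 596.9 -139.1   71.4] origin [ 554.8 -163.4]
FL [ 475.6 -122.1] depth [ 475.4 -122.2   60.4] origin [ 554.1 -160. ]
hatchFL [ 476.7 -123.8] depth [ 475.1 -124.6   47.3] origin [ 552.2 -162. ]
hatchFR [ 490.4 -221.5] depth [ 490.5 -221.1   63.2] origin [ 551.4 -162.9]
hatchRL [ 554.9 -111.6] depth [ 555.9 -111.9   51.3] origin [ 557.2 -160.8]
hatchRR [ 569.1 -209.2] depth [ 570.5 -212.1   51.7] origin [ 556.9 -161.5]
boxRL [ 618.1 -100.3] depth [ 618.8 -100.3   61.3] origin [ 549.6 -166.2]
boxRR [ 633.7 -201.6] depth [ 635.4 -203.    58.6] origin [ 548.9 -158.6]
[ 501.19529688 -176.71910786   64.        ] [ 499.71495882 -171.15609577   64.        ] press from scene, side
[ 564.13625018 -122.03151142   73.        ] [ 597.44672319 -140.21814253   73.        ] off end
```

```bash
python3 - <<'E'
from h import *
d=load('w1');P=cloud(d);R=np.array([[np.cos(.1484),-np.sin(.1484)],[np.sin(.1484),np.cos(.1484)]])
for v in range(132,184,2):
    q=P[v,306:315];L=(q[:,:2]-[554,-163])@R
    print(v,L[:,1].mean().round(1),np.median(q[:,2]).round(1))
E
```

```text
132 40.0 57.5
134 37.2 56.8
136 34.5 57.5
138 31.7 56.7
140 29.3 60.7
142 26.1 56.9
144 24.7 69.7
146 22.3 72.0
148 19.5 71.7
150 16.8 72.3
152 13.9 70.4
154 11.1 70.2
156 8.2 69.1
158 5.4 69.3
160 2.4 68.5
162 -0.4 68.5
164 -3.3 67.8
166 -6.4 66.4
168 -9.4 66.2
170 -12.3 65.9
172 -15.3 65.7
174 -18.4 64.7
176 -21.5 64.2
178 -26.1 57.2
180 -28.2 60.3
182 -32.0 57.5
```

>>> jog_arm(travel=[[0.06,0.04,-0.05],[0.12,0.08,-0.15],[0.17,0.106,-0.25],[0.17,0.106,-0.35],[0.17,0.106,-0.42],[0.17,0.106,-0.46],[0.17,0.106,-0.48],[0.17,0.106,-0.48],[0.17,0.106,-0.48],[0.17,0.106,-0.48]], dr=[[0,0,0],[0,0,0],[0,0,0],[0,0,0],[0,0,0],[0,0,0],[0,0,0],[0,0,0],[0,0,0],[0,0,0]])

```text
t: 3.15
ee_pos: [598.6, -138.4, 91.6]
orientation: [3.132, 0.233, 0.002]
ft_force: [-0.1, 0.1, -0.4]
width: 0.4
```

>>> jog_arm(travel=[[-0.003,0.009,-0.015],[-0.003,0.009,-0.03],[-0.003,0.009,-0.04],[-0.003,0.009,-0.046],[-0.003,0.009,-0.051],[-0.003,0.009,-0.055],[-0.003,0.009,-0.059],[-0.003,0.009,-0.062],[-0.003,0.009,-0.064],[-0.003,0.009,-0.065]], dr=[[0,0,0],[0,0,0],[0,0,0],[0,0,0],[0,0,0],[0,0,0],[0,0,0],[0,0,0],[0,0,0],[0,0,0]])

```text
t: 4.15
ee_pos: [597.5, -134.7, 65.7]
orientation: [3.132, 0.233, 0.002]
ft_force: [-0.7, 1.8, 3.4]
width: 0.3
```

>>> jog_arm(travel=[[0,0,-0.002],[0,0,-0.004],[0,0,-0.005],[0,0,-0.006],[0,0,-0.006],[0,0,-0.006],[0,0,-0.006],[0,0,-0.006],[0,0,-0.006],[0,0,-0.006]], dr=[[0,0,0],[0,0,0],[0,0,0],[0,0,0],[0,0,0],[0,0,0],[0,0,0],[0,0,0],[0,0,0],[0,0,0]])

```text
t: 5.15
ee_pos: [597.7, -134.7, 65.1]
orientation: [3.132, 0.233, 0.003]
ft_force: [-5.9, 3.6, 16.9]
width: 0.6
```

The force rose to 17 N at z = 65, so the rocker is on its stop. I'll lift off, move above the hatch and check.

>>> jog_arm(travel=[[0,0,0.04],[0,0,0.14],[-0.04,-0.02,0.24],[-0.12,-0.05,0.33],[-0.2,-0.08,0.4],[-0.244,-0.088,0.43],[-0.244,-0.088,0.43],[-0.244,-0.088,0.43],[-0.244,-0.088,0.43],[-0.244,-0.088,0.43]], dr=[[0,0,0],[0,0,0],[0,0,0],[0,0,0],[0,0,0],[0,0,0],[0,0,0],[0,0,0],[0,0,0],[0,0,0]])

```text
t: 6.15
ee_pos: [500.5, -169.5, 236.0]
orientation: [3.133, 0.234, 0.001]
ft_force: [0.0, -0.0, -0.3]
width: 0.6
```

```bash
python3 - <<'E'
from h import *
d=grab('wrist','w2');print(telemetry.get_obs()['ee_pos'])
P=cloud(d);R=np.array([[np.cos(.1484),-np.sin(.1484)],[np.sin(.1484),np.cos(.1484)]])
L=(P[...,:2]-[554,-163])@R
for y in range(-22,25,4):
    m=(abs(L[...,0]-45)<8)&(abs(L[...,1]-y)<2);print(y,m.sum(),np.median(P[m][:,2]).round(1))
m=(P[...,2]>58)&(P[...,2]<80)&(P[...,0]>440)&(P[...,0]<680)&(P[...,1]>-260)&(P[...,1]<-70)
print(cv2.minAreaRect(P[m][:,:2].astype(np.float32)))
cv2.imwrite('pics/w2b.png',cv2.convertScaleAbs(d['pixels'][:,:,::-1],alpha=1.6))
E
```

```text
[ 500.3465182  -169.53003317  235.99203423]
-22 39 72.5
-18 42 71.7
-14 42 70.9
-10 38 70.3
-6 38 69.5
-2 43 68.5
2 45 67.8
6 39 66.9
10 39 66.2
14 44 65.4
18 44 65.0
22 38 64.1
((554.5170288085938, -163.07102966308594), (149.0821533203125, 109.99005889892578), 8.544244766235352)
```

View pics/w2b.png

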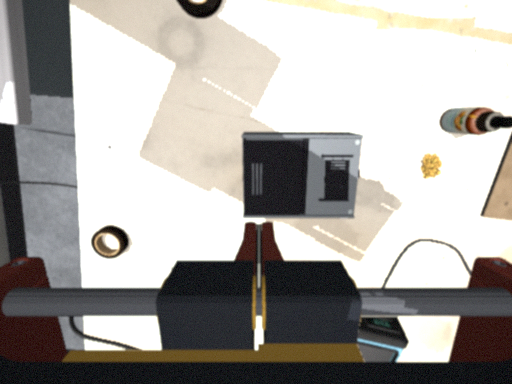

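The rocker's slope has reversed (+y end 64 mm, -y end 72.5 mm), so it is off. The box hasn't moved, and the hatch ribs are at (257,180), where expected. Next I'll press the hatch.

>>> jog_arm(travel=[[0.005,-0.003,-0.1],[0.005,-0.003,-0.2],[0.005,-0.003,-0.3],[0.005,-0.003,-0.37],[0.005,-0.003,-0.4],[0.005,-0.003,-0.415],[0.005,-0.003,-0.425],[0.005,-0.003,-0.43],[0.005,-0.003,-0.435],[0.005,-0.003,-0.44]], dr=[[0,0,0],[0,0,0],[0,0,0],[0,0,0],[0,0,0],[0,0,0],[0,0,0],[0,0,0],[0,0,0],[0,0,0]])

```text
t: 7.2
ee_pos: [502.9, -171.0, 60.8]
orientation: [3.132, 0.234, 0.003]
ft_force: [-0.8, -0.6, 0.9]
width: 0.4
```

>>> jog_arm(travel=[[0,0,-0.002],[0,0,-0.004],[0,0,-0.006],[0,0,-0.008],[0,0,-0.009],[0,0,-0.01],[0,0,-0.011],[0,0,-0.011],[0,0,-0.011],[0,0,-0.011]], dr=[[0,0,0],[0,0,0],[0,0,0],[0,0,0],[0,0,0],[0,0,0],[0,0,0],[0,0,0],[0,0,0],[0,0,0]])

```text
t: 8.2
ee_pos: [503.2, -171.2, 57.8]
orientation: [3.131, 0.234, 0.004]
ft_force: [-4.3, 1.5, 17.6]
width: 0.7
```

The hatch is at its stop: 6 mm in, 17 N. I'll withdraw quickly, up and forward.

>>> jog_arm(travel=[[0,0,0.06],[-0.03,0,0.17],[-0.08,0,0.28],[-0.12,0,0.38],[-0.12,0,0.48],[-0.12,0,0.55],[-0.12,0,0.55],[-0.12,0,0.55],[-0.12,0,0.55],[-0.12,0,0.55]], dr=[[0,0,0],[0,0,0],[0,0,0],[0,0,0],[0,0,0],[0,0,0],[0,0,0],[0,0,0],[0,0,0],[0,0,0]])

```text
t: 9.2
ee_pos: [454.4, -170.8, 276.2]
orientation: [3.133, 0.234, -0.0]
ft_force: [-0.6, 0.2, 0.9]
width: 0.4
```

>>> jog_arm(travel=[[0,0,0],[0,0,0],[0,0,0],[0,0,0],[0,0,0],[0,0,0],[0,0,0],[0,0,0],[0,0,0],[0,0,0]], dr=[[0,0,0],[0,0,0],[0,0,0],[0,0,0],[0,0,0],[0,0,0],[0,0,0],[0,0,0],[0,0,0],[0,0,0]])

```text
t: 10.2
ee_pos: [454.4, -170.8, 276.2]
orientation: [3.133, 0.234, -0.0]
ft_force: [0.0, 0.8, -0.5]
width: 0.3
```

```bash
python3 - <<'E'
from h import *
d=grab('wrist','w3');b=grab('side','d3');b0=load('d1');o=telemetry.get_obs();print(o['ee_pos'],o['ft_force'],o['t'])
P=cloud(d);R=np.array([[np.cos(.1484),-np.sin(.1484)],[np.sin(.1484),np.cos(.1484)]])
L=(P[...,:2]-[554,-163])@R
for x in range(-70,10,8):
    m=(abs(L[...,0]-x)<3)&(abs(L[...,1])<30);print(x,m.sum(),np.median(P[m][:,2]).round(1))
for y in range(-22,25,8):
    m=(abs(L[...,0]-45)<8)&(abs(L[...,1]-y)<2);print('r',y,np.median(P[m][:,2]).round(1))
Q=cloud(b);Q0=cloud(b0)
for C in(Q0,Q):
    m=(C[...,2]>50)&(C[...,2]<85);m[:140]=0;m[205:]=0;m[:,:240]=0;m[:,300:]=0;print('spare',m.sum(),C[m].mean(0))
cv2.imwrite('pics/d3b.png',cv2.resize(b['pixels'][110:310,150:400,::-1],(750,600),interpolation=cv2.INTER_CUBIC))
E
```

```text
[ 454.41766524 -170.81546928  276.16555794] [ 1.00615345  0.5845846  -0.20978469] 10.3
-70 207 373.3
-62 206 35.9
-54 220 9.5
-46 407 117.9
-38 428 122.3
-30 605 361.1
-22 144 112.5
-14 130 99.2
-6 114 86.8
2 106 74.7
r -22 72.7
r -14 70.7
r -6 69.9
r 2 68.0
r 10 66.0
r 18 64.8
spare 1330 [600.18575121 167.62707362  60.18586198]
spare 1331 [600.57146682 167.46610942  60.22208906]
```

View pics/d3b.png

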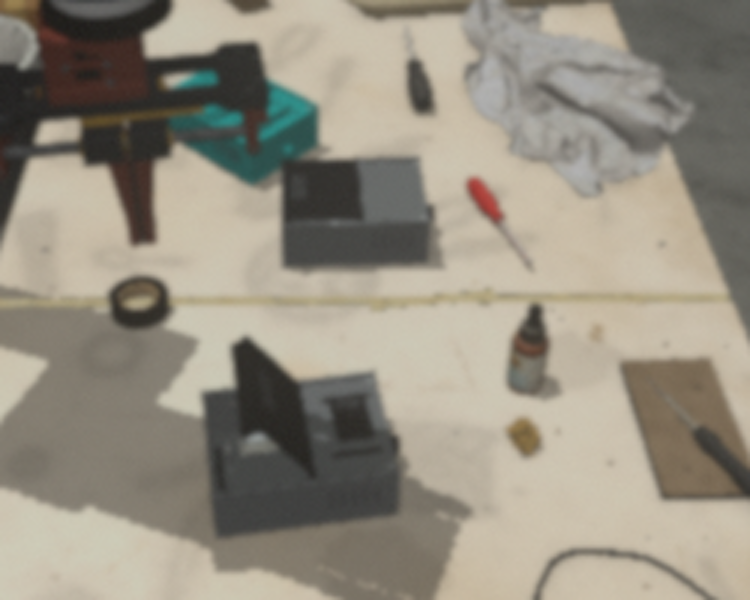

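The side view shows the hatch standing open (crop (270,400)), the rocker still off, and the spare unit shut and unmoved. The arm is clear of everything, so I'll hand in.

```bash
python3 -c "
from h import *
print(ticket.close_job())"
```

```text
the job is handed in; nothing more can be done
None
```

The job is done and handed in at about 10.3 s of the 40 s. On the unit with the rocker, I switched the rocker off first. I then pressed the hatch in once, to about 17 N at the stop, and it sprang open.

**Last checks:**
- **Rocker:** its slope has reversed, with the ribbed end now low at about 65 mm and the other end at about 73 mm.
- **Hatch:** it stands open, with its front edge at about 120 mm or more above the bench.
- **Fuse unit:** after the rocker press its position was unchanged to within 1 mm. After the hatch press I checked it only by eye in the side view.
- **Spare unit:** its hatch is shut and its measured position changed by less than 1 mm.
- **Bystanders:** the tape, bottle and screwdriver look undisturbed in the side view.
- **Arm:** it is clear of everything, with only sensor noise on the wrist force.

**One disagreement:** early on, the scene camera put the rocker's end about 35 mm away from where the wrist and side views put it. I think I had picked the bezel by mistake. I used the wrist and side value, and the press confirmed it.

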